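# Fish the muddler out of the half-covered bar caddy

### The arm

A 6-joint arm with a two-finger parallel gripper is mounted at the origin on the work surface. World frame = base frame: x ahead of the robot, y to its left, z up, the work surface at z = 0. Lengths are in m, angles in rad, forces in N, time in s.
With the tool pointing down it reaches from about 0.25 to 0.725 m from the base axis. Payload 9.7 kg.
Tool frame: the origin (TCP) lies on the centre line of the jaws, within the pads' length; the fingertips stand 22 mm ahead of it and the grasp point (between the pads) lies 3 mm ahead of it; z points along the fingers, y is the line along which they close (so a half turn about z gives the same grasp; the last joint's range is limited). The gripper opens to 85 mm and grips with 20 to 120 N. Pads are 22 mm wide; open, the fingers measure 114 mm over their backs; the gripper's body (76 mm by 85 mm) begins 54 mm behind the grasp point. The pads swing forward as they close: fully open they stand 13 mm farther back than shut.
Start: joints at [1.275, 0.087, 0.176, 1.66, 0, 1.571], TCP at [0.16, 0.526, 0.253] pointing down, gripper open.
Joint ranges: [-3.13, 3.13], [-0.85, 1.81], [-1.15, 1.24], [-2.2, 2.28], [-1.44, 1.52], [-3.14, 3.14]. Speed limits (rad/s): [2.22, 2.22, 2.57, 3.14, 3.14, 3.14].

### API

Orientations are given as a unit quaternion [x, y, z, w].
In Python, from cell import arm gives the robot as it stands.
- The arm moves only by the shell command python3 nudge.py 'ROWS' [FORCE]. ROWS is rows parted by semicolons, their numbers by spaces, 1 to 20 of them, each of 5 numbers: dx, dy, dz in m, then a turn about the tool's z in rad, then the opening from 0.0 (shut) to 1.0 (fully open); each row shifts and turns the commanded pose from where the row before left it, along the tool's axes as they then stand; what a row does not reach is not made up. A row lasts 1/10 s, in which the tool goes at most 0.05 m and 0.15 rad, less where a joint would pass 70% of its speed; a pose out of reach is approached as far as the arm can. The fingers move at their own pace and stop on an object; FORCE is the grip in N (left out, the last holds). Time passes only in rows, so rows that do not move let the fingers close. It prints the time, the measured TCP pose, the force, the opening and the grip force at its end.
- arm.read_state(): the state, without advancing time (a new reading comes with each control period).
- arm.get_image(name): name is "side" or "top"; returns the picture (480x640x3 uint8, red, green, blue); there is no depth.
- arm.calibration(name): a dict with "camera_matrix" (3x3 intrinsics, pixels), "extrinsics" (4x4, takes a point from camera to world coordinates). Camera axes: x right, y down, z forward; pixel columns grow to the right and rows downward; lengths in m; the calibration is good to about 2 mm. A picture is of the moment at which its call begins. calibration takes no time and is no camera call.
- arm.sign_off(): hands the job in; it is judged then, once.
The state is a dict: "time_s": time; "joint_positions": joint angles; "joint_vel": joint speeds; "tau": joint torques, N m; "tcp_pos": TCP position; "tool_rot": TCP orientation; "wrist_force": force on the tool from outside, world axes, zero at the start; "torque": the same for the moment, N m; "width": opening from 0.0 (shut) to 1.0 (fully open); "grasp_force": force on a finger pad.
Only numpy, scipy, OpenCV 4.12 (cv2) and the standard library are available. Lean on these libraries where they do the work, as an engineer would, in place of code of your own. Each camera call takes 0.05 s, during which the arm holds its last target. There are 200 camera calls.

### The job

The muddler has slid half under the fixed cover of the steel bar caddy: take it by its wooden handle, tilt it head-up and draw it out slantwise through the caddy's opening, then hold it in the air with its black rubber foot just above the mouth of the violet mixing glass, over the glass but touching nothing except the gripper. Leave the mixing glass and all the other bar things standing where they are. Finish holding it still there: do not let go or put it down.

Things in the scene. Friction and masses are not known exactly. Their poses are not given: they have to be found in the camera images.
- muddler: straight stick 230 mm long, about 0.14 kg, lying level on the caddy floor, foot end (towards the robot) under the cover. Origin on its long axis, midway; 15 mm above what it lies on; balances 15 mm headwards of it. Own x runs foot to head: black rubber foot x -115 to -70 mm, 30x30 mm square; wooden handle -70 to +90 mm, 22x22 mm; pink head +90 to +115 mm, 30x30 mm
- muddler_foot (a point): centre of the muddler's end face at the rubber foot (on the long axis, 115 mm from the origin)
- muddler_head (a point): centre of the muddler's end face at the pink head (on the long axis, 115 mm from the origin)
- caddy: steel box fixed to the bar, 292 (own x, away from robot) x202x96 mm high, walls 6, floor 8 mm, inside 280x190 mm. Origin: centre of its underside. A fixed clear cover with a violet edge, underside 90 and top 96 mm up, closes the robot side, x -140 to -25 mm. The opening, x -25 to +140 mm, 190 mm wide, is too small for the muddler lying flat, even corner to corner
- caddy_edge (a point): middle of the cover's violet edge beside the opening, on the cover's top face (caddy x -25 mm, y 0, 96 mm high)
- mix_glass: violet see-through mixing glass, a loose round open cup 110 mm high, 45 mm outer radius at the rim, wall 4 mm, standing left or right of the caddy. Origin at the centre of its underside, z up
- mix_glass_rim (a point): centre of the mixing glass's mouth, at rim height (110 mm above the bar top)
- tin: bystander: shaker tin, loose steel open cup 120 mm high, 42 mm radius, standing on the side of the caddy where the mixing glass is not; origin at the centre of its underside
- syrup: bystander: loose amber bottle 200 mm high, 33 mm radius; origin at the centre of its underside
- cherries: bystander: loose red jar with brass lid, 95 mm high, 38 mm radius; origin at the centre of its underside
- tumbler: bystander: loose white cup 85 mm high, 36 mm radius; origin at the centre of its underside
- coasters: bystander: loose pile of cork coasters, 96 mm across, 20 mm high; origin at the centre of its underside

How it is judged:
On the way, in this order (a step that is already met when the one before it is completed fails the run):
1. the muddler's head is up out of the opening while its foot is still under the cover (height (world z) of muddler_head above 0.1 m and x of muddler_foot in the frame of caddy_edge below 0 m and height (world z) of muddler_foot below 0.09 m).
2. the whole muddler is out, above the caddy and free of it (height (world z) of each of muddler_foot, muddler_head above 0.115 m and contact force between muddler and caddy below 0.2 N), for 0.1 s.
At the end, for the whole second after the job is handed in: muddler gripped (over 2 N), still (under 30 mm/s), both ends over 120 mm high, foot end within 35 mm sideways of the centre of the glass mouth and 12 to 100 mm above its rim, touching nothing but the gripper; glass upright (0.1 rad), within 25 mm of its start (horizontal distance between muddler_foot and mix_glass_rim below 0.035 m and z of muddler_foot in the frame of mix_glass_rim between 0.012 and 0.1 m and height (world z) of each of muddler_head, muddler_foot above 0.12 m and contact force between muddler and the fingers above 2 N and contact force between muddler and caddy below 0.2 N and contact force between muddler and mix_glass below 0.2 N and contact force between muddler and tin below 0.2 N and contact force between muddler and syrup below 0.2 N and contact force between muddler and cherries below 0.2 N and contact force between muddler and tumbler below 0.2 N and contact force between muddler and coasters below 0.2 N and linear speed of muddler below 0.03 m/s and angle between mix_glass's own z axis and vertical below 0.1 rad and distance of mix_glass from where it was at the start of the episode below 0.025 m); the arm keeps its last pose, push and grip.
It fails at once if the mixing glass or a bystander is shifted more than 25 mm or tipped (distance of any of mix_glass, tin, syrup, cherries, tumbler, coasters from where it was at the start of the episode above 0.025 m or angle between any of mix_glass, tin, syrup, cherries, tumbler, coasters's own z axis and vertical above 0.3 rad).
It also fails if it takes over 38 s, if anything falls off the work surface, if the arm or the gripper's body presses on something with over 40 N, if the wrist force passes 120 N, or if a joint passes its speed limit or range.

## Working session

There is one attempt and no reset: what is moved stays moved. The work goes in short steps, Python scripts to look and compute and a shell command to move; the robot and the scene stay as the last step left them, time stands still between calls to the robot, and variables do not carry over. Pictures are saved under pics/ and viewed, at most 10 in all, crops included, and the job is handed in when it is done.

```bash
ls; mkdir -p pics; python3 - <<'E'
from cell import arm
import cv2
for n in("top","side"):
    im=arm.get_image(n); cv2.imwrite(f"pics/{n}0.png",im[:,:,::-1])
    c=arm.calibration(n); print(n,c["camera_matrix"],c["extrinsics"])
print(arm.read_state())
E
```

```text
cell.py
nudge.py
pics
top [[557.17612083   0.         321.37413894]
 [  0.         557.17612083 232.37999992]
 [  0.           0.           1.        ]] [[-0.00487034 -0.9801575   0.19816044  0.29844443]
 [-0.9999574   0.00632728  0.00671977  0.00270431]
 [-0.00784025 -0.19811927 -0.98014656  1.48278126]
 [ 0.          0.          0.          1.        ]]
side [[472.48168023   0.         321.68028915]
 [  0.         472.48168023 229.83362363]
 [  0.           0.           1.        ]] [[ 0.91635419 -0.2360434   0.32338601  0.2149685 ]
 [-0.40035177 -0.53282561  0.74553024 -0.77519039]
 [-0.00366914 -0.81263792 -0.58275737  0.68715947]
 [ 0.          0.          0.          1.        ]]
{'time_s': 0.1, 'joint_positions': array([ 1.27501098e+00,  8.74236105e-02,  1.75223402e-01,  1.65976327e+00,
       -2.87904905e-05,  1.57079283e+00]), 'joint_vel': array([-0.00107041, -0.00091182,  0.00137773, -0.00015787, -0.00187556,
        0.00075142]), 'tau': array([ 7.49187820e-04, -5.21559334e+01,  4.65654337e+01,  1.61009200e-02,
        1.27683140e-05, -8.12608562e-06]), 'tcp_pos': array([0.16028094, 0.52596078, 0.25264889]), 'tool_rot': array([ 1.47352376e-01,  9.89083887e-01, -5.79327991e-04, -7.17554518e-05]), 'wrist_force': array([-0.26110541, -0.44029834, -0.2002901 ]), 'torque': array([ 0.00030556, -0.04519314,  0.0053492 ]), 'grasp_force': 0.0, 'width': 0.9998672373527016}
```

View pics/top0.png

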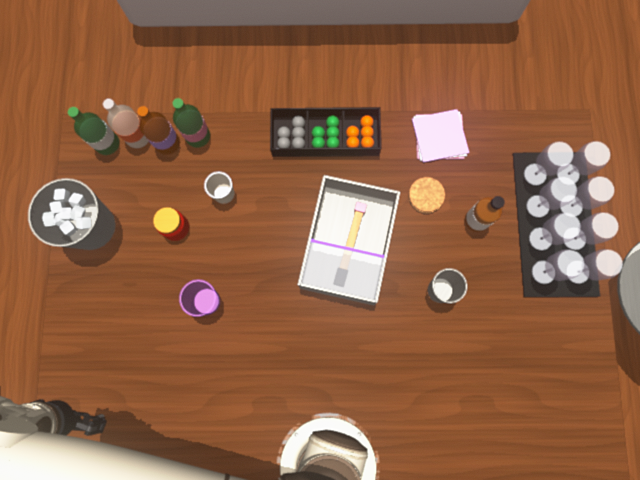

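View pics/side0.png

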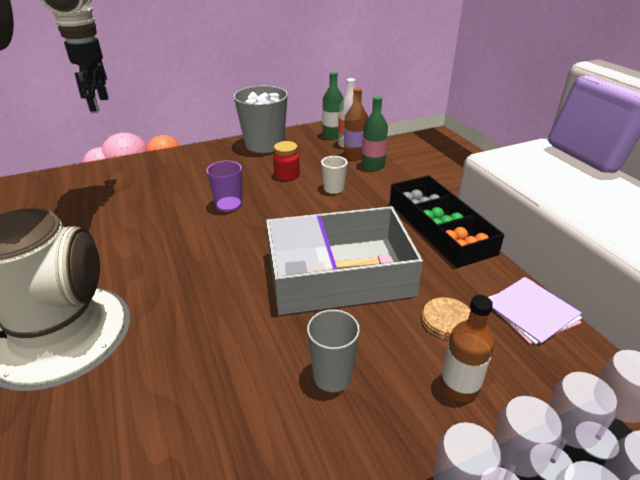

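The top view shows the caddy at about (300–399, 178–301), with the muddler's head near (360,207), its foot near (343,283) and the violet glass near (199,298). The side view shows the caddy at about (268–418, 210–305), the head near (385,259) and the glass near (226,185). Next I measure these.

```bash
cat > h.py <<'E'
import numpy as np, cv2
from cell import arm
def ray(n,p):
    c=arm.calibration(n); K=c["camera_matrix"]; T=c["extrinsics"]
    d=T[:3,:3]@np.linalg.solve(K,[p[0],p[1],1.]); return T[:3,3],d/np.linalg.norm(d)
def plane(n,p,z):
    o,d=ray(n,p); return o+d*(z-o[2])/d[2]
def tri(a,b):
    o1,d1=ray("top",a); o2,d2=ray("side",b)
    s=np.linalg.lstsq(np.c_[d1,-d2],o2-o1,rcond=None)[0]
    p,q=o1+s[0]*d1,o2+s[1]*d2; return (p+q)/2,np.linalg.norm(p-q)
def comp(im,lo,hi,box,k=0):
    hsv=cv2.cvtColor(im,cv2.COLOR_RGB2HSV); m=cv2.inRange(hsv,lo,hi)
    z=np.zeros_like(m); x0,y0,x1,y1=box; z[y0:y1,x0:x1]=m[y0:y1,x0:x1]
    n,l,s,c=cv2.connectedComponentsWithStats(z)
    i=1+np.argmax(s[1:,4]); return (l==i).astype(np.uint8),s[i],c[i]
E
python3 - <<'E'
from h import *
t=cv2.imread("pics/top0.png")[:,:,::-1].copy(); s=cv2.imread("pics/side0.png")[:,:,::-1].copy()
for n,im,pts in(("top",t,[(360,208),(352,235),(345,262),(340,275),(195,285),(205,300),(184,300),(350,249)]),("side",s,[(385,259),(355,264),(315,267),(296,268),(225,180),(229,204),(326,243)])):
    hs=cv2.cvtColor(im,cv2.COLOR_RGB2HSV)
    print(n,[(p,hs[p[1],p[0]].tolist()) for p in pts])
a=cv2.resize(t[165:315,285:415],None,fx=4,fy=4,interpolation=cv2.INTER_CUBIC)
b=cv2.resize(s[195:315,258:428],None,fx=4,fy=4,interpolation=cv2.INTER_CUBIC)
cv2.imwrite("pics/tc.png",a[:,:,::-1]);cv2.imwrite("pics/sc.png",b[:,:,::-1])
E
```

```text
top [((360, 208), [157, 17, 251]), ((352, 235), [25, 85, 251]), ((345, 262), [16, 26, 241]), ((340, 275), [130, 4, 189]), ((195, 285), [156, 100, 99]), ((205, 300), [150, 84, 233]), ((184, 300), [159, 97, 97]), ((350, 249), [140, 124, 253])]
side [((385, 259), [165, 46, 250]), ((355, 264), [18, 101, 244]), ((315, 267), [9, 17, 234]), ((296, 268), [137, 12, 184]), ((225, 180), [138, 123, 126]), ((229, 204), [138, 122, 221]), ((326, 243), [134, 167, 225])]
```

View pics/tc.png

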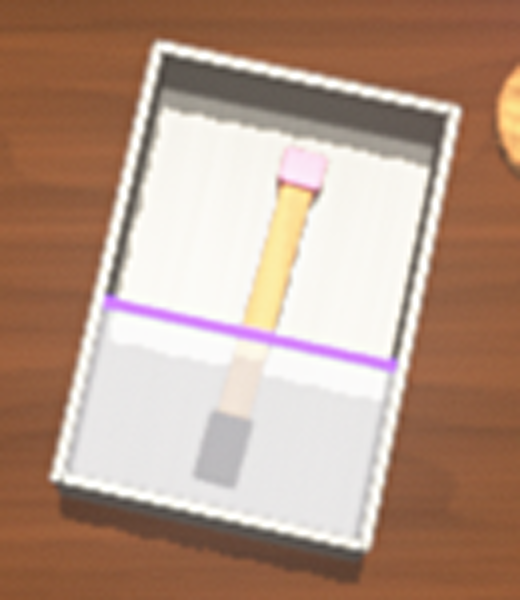

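View pics/sc.png

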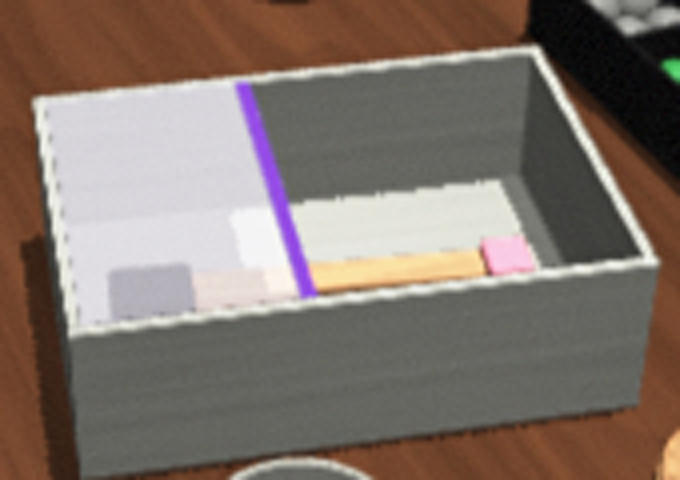

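The top crop shows the pink head's far edge centre at about crop (308,149), the foot's end at (215,485), and the violet edge from (107,301) to (397,366). The side crop shows the head's top corners at (482,240) and (523,236), and the edge from (243,85) to (310,297). Next: triangulation.

```bash
python3 - <<'E'
from h import *
np.set_printoptions(precision=4,suppress=True)
T=lambda u,v:((u+.5)/4-.5+285,(v+.5)/4-.5+165); S=lambda u,v:((u+.5)/4-.5+258,(v+.5)/4-.5+195)
for nm,a,b in(("head+x+y",T(287,146),S(523,236)),("head-x+y",T(279,178),S(482,240)),("edgeL",T(107,301),S(243,85)),("edgeR",T(397,366),S(310,297)),("cornFL",T(155,42),S(540,50)),("cornFR",T(460,105),S(657,262)),("cornNL",T(55,483),S(38,100)),("cornNR",T(370,550),S(77,332))):
    print(nm,*tri(a,b))
C=np.array([plane("top",T(*p),.096) for p in((155,42),(460,105),(370,550),(55,483))])
print("caddy",C.mean(0),np.linalg.norm(C-np.roll(C,1,0),axis=1)); ax=(C[0]+C[1]-C[2]-C[3])[:2]; cy=np.arctan2(ax[1],ax[0]); print("yaw",cy)
h=plane("top",T(308,149),.038); f=plane("top",T(215,485),.038); j=plane("top",T(298,187),.034); d=(h-f)[:2]; print("head",h,"foot",f,np.linalg.norm(d),"yaw",np.arctan2(d[1],d[0]))
R=np.array([[np.cos(cy),np.sin(cy)],[-np.sin(cy),np.cos(cy)]]); c=C.mean(0)[:2]
print("in caddy: head",R@(h[:2]-c),"foot",R@(f[:2]-c), "j",R@(j[:2]-c))
# glass
im=cv2.imread("pics/top0.png")[:,:,::-1].copy(); m,s,cc=comp(im,(130,50,60),(170,255,255),(170,270,230,325)); print(s)
y,x=np.nonzero(m); P=np.array([plane("top",p,.11)[:2] for p in zip(x,y)])
L=P[P[:,1]>P[:,1].max()-.03]
hull=cv2.convexHull(np.c_[x,y]).reshape(-1,2); print("hull",hull.tolist())
(e)=cv2.minEnclosingCircle(P.astype(np.float32)); print("glass enc",e)
im2=cv2.imread("pics/side0.png")[:,:,::-1].copy(); m,s,cc=comp(im2,(125,90,40),(150,255,255),(195,155,255,215)); print("side glass bbox",s)
y,x=np.nonzero(m)
tl,tr=x.min(),x.max(); ytop=y.min(); xl=x[y==y.min()]
print("xspan",tl,tr,"rows",ytop,y.max(), [ (r,x[y==r].min(),x[y==r].max()) for r in range(ytop,y.max()+1,4)])
E
```

```text
head+x+y [ 0.6765 -0.0817  0.0335] 0.00023507066558013624
head-x+y [ 0.6542 -0.0759  0.0337] 0.0002911486146449782
edgeL [0.56   0.0378 0.0927] 0.000573983063653903
edgeR [ 0.5168 -0.1448  0.0934] 0.0009032107520935085
cornFL [0.7331 0.006  0.0892] 0.0014691382293656754
cornFR [ 0.6862 -0.1897  0.093 ] 0.0025619793195528957
cornNL [0.4469 0.0699 0.0931] 0.0044586269900084964
cornNR [ 0.4031 -0.1252  0.0952] 0.002460042935088928
caddy [ 0.5658 -0.0596  0.096 ] [0.2929 0.2009 0.292  0.1997]
yaw -0.22209113059507
head [ 0.6731 -0.0954  0.038 ] foot [ 0.4487 -0.0308  0.038 ] 0.23351300188251106 yaw -0.2803029155790265
in caddy: head [ 0.1125 -0.0113] foot [-0.1206  0.0023] j [ 0.0865 -0.0101]
[ 179  279   41   38 1202]
hull [[219, 304], [217, 308], [213, 312], [209, 314], [202, 316], [192, 316], [186, 313], [182, 309], [180, 305], [179, 302], [179, 294], [180, 291], [181, 289], [184, 285], [185, 284], [188, 282], [192, 280], [196, 279], [200, 279], [204, 280], [208, 282], [213, 287], [217, 293], [219, 297]]
glass enc ((0.41242489218711853, 0.3135107159614563), 0.05140949413180351)
side glass bbox [ 207  161   35   50 1418]
xspan 207 241 rows 161 210 [(161, np.int64(220), np.int64(232)), (165, np.int64(210), np.int64(240)), (169, np.int64(207), np.int64(240)), (173, np.int64(207), np.int64(240)), (177, np.int64(209), np.int64(240)), (181, np.int64(210), np.int64(240)), (185, np.int64(211), np.int64(241)), (189, np.int64(212), np.int64(240)), (193, np.int64(213), np.int64(240)), (197, np.int64(214), np.int64(241)), (201, np.int64(215), np.int64(241)), (205, np.int64(216), np.int64(240)), (209, np.int64(219), np.int64(235))]
```

```bash
python3 nudge.py '0 0 0 -0.016 1;-0.03 -0.0228 0 0 0.6;-0.03 -0.0228 0 0 0.6;-0.03 -0.0228 0 0 0.6;-0.03 -0.0228 0 0 0.6;-0.03 -0.0228 0 0 0.6;-0.03 -0.0228 0 0 0.6;-0.03 -0.0228 0 0 0.6;-0.03 -0.0228 0 0 0.6;-0.03 -0.0228 0 0 0.6;-0.03 -0.0228 0 0 0.6;-0.03 -0.0228 0 0 0.6;-0.03 -0.0228 0 0 0.6;-0.03 -0.0228 0 0 0.6;-0.03 -0.0228 0 0 0.6;-0.03 -0.0228 0 0 0.6;-0.03 -0.0228 0 0 0.6;-0.03 -0.0228 0 0 0.6;-0.03 -0.0228 0 0 0.6;-0.03 -0.0228 0 0 0.6' 20
cat > d.py <<'E'
import sys; from h import *
from scipy.spatial.transform import Rotation as R
np.set_printoptions(precision=4,suppress=True)
s=arm.read_state(); M=R.from_quat(s["tool_rot"]).as_matrix(); print("t",s["time_s"],"tcp",s["tcp_pos"],"F",s["wrist_force"],"w",s["width"],"g",s["grasp_force"])
print("axes x",M[:,0],"y",M[:,1])
if len(sys.argv)>3: print("tool delta",M.T@(np.array(list(map(float,sys.argv[1:4])))-s["tcp_pos"]))
E
python3 d.py .609 -.077 .11
python3 - <<'E'
from h import *
print("glass",plane("top",(197.5,297),.11), plane("side",(224,170),.11), tri((197.5,297),(224,170)))
E
```

```text
time_s: 2.1
tcp_pos: [0.5892, -0.0491, 0.2531]
tool_rot: [0.139, 0.99, 0.0, -0.0]
wrist_force: [0.2, 0.1, 0.5]
width: 0.597
grasp_force: 0.0
t 2.1 tcp [ 0.5892 -0.0491  0.2531] F [0.2286 0.1212 0.5128] w 0.5971886153235246 g 0.0
axes x [-0.9613  0.2756  0.0002] y [0.2756 0.9613 0.    ]
tool delta [-0.0267 -0.0214  0.143 ]
glass [0.41574699 0.31769199 0.11      ] [0.41233714 0.30395049 0.11      ] (array([0.41585299, 0.31972117, 0.10154441]), np.float64(0.0012442555773993567))
```

```bash
python3 nudge.py '-0.0267 -0.0214 0 0 0.6;0 0 0.04 0 0.6;0 0 0.04 0 0.6;0 0 0.04 0 0.6;0 0 0.023 0 0.6;0 0 0 0 0.6'; python3 d.py .609 -.077 .035
python3 - <<'E'
from h import *
im=arm.get_image("side"); cv2.imwrite("pics/s1.png",cv2.resize(im[120:320,230:450],None,fx=2.7,fy=2.7)[:,:,::-1])
E
```

```text
time_s: 2.7
tcp_pos: [0.6062, -0.0754, 0.1061]
tool_rot: [0.139, 0.99, -0.0, -0.003]
wrist_force: [1.0, 0.1, -0.3]
width: 0.601
grasp_force: 0.0
t 2.7 tcp [ 0.6062 -0.0754  0.1061] F [ 0.9903  0.061  -0.2759] w 0.6006481069719748 g 0.0
axes x [-0.9612  0.2756  0.0066] y [ 0.2756  0.9613 -0.001 ]
tool delta [-0.0036 -0.0007  0.0711]
```

View pics/s1.png

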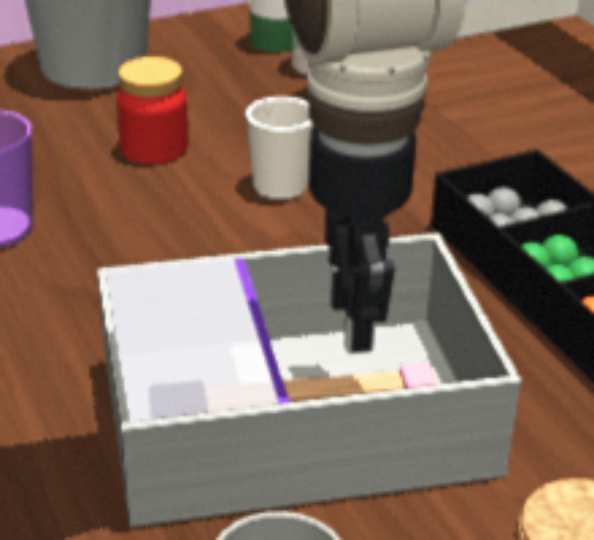

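The fingers (crop about (360,345)) hang above the handle just before the pink head (420,375), well clear of the violet edge. I'll go down and close.

```bash
python3 nudge.py '-0.003 -0.0007 0.02 0 0.6;0 0 0.02 0 0.6;0 0 0.02 0 0.6;0 0 0.011 0 0.6;0 0 0 0 0.6;0 0 0 0 0.6' 20; python3 d.py .609 -.077 .035
```

```text
time_s: 3.35
tcp_pos: [0.6117, -0.0772, 0.0408]
tool_rot: [0.139, 0.99, 0.0, 0.001]
wrist_force: [0.3, -1.1, 0.3]
width: 0.598
grasp_force: 0.0
t 3.35 tcp [ 0.6117 -0.0772  0.0408] F [ 0.2581 -1.1238  0.2614] w 0.598272099894834 g 0.0
axes x [-0.9611  0.276  -0.0017] y [0.276  0.9611 0.0002]
tool delta [ 0.0026 -0.0006  0.0058]
```

```bash
python3 nudge.py '0.002 0 0.005 0 0.6;0 0 0 0 0.2;0 0 0 0 0.1;0 0 0 0 0;0 0 0 0 0;0 0 0 0 0;0 0 0 0 0;0 0 0 0 0' 20; python3 d.py .609 -.077 .035
```

```text
time_s: 4.15
tcp_pos: [0.6092, -0.0766, 0.0348]
tool_rot: [0.139, 0.99, 0.0, 0.0]
wrist_force: [-1.3, 0.8, 5.3]
width: 0.249
grasp_force: 20.9
t 4.15 tcp [ 0.6092 -0.0766  0.0348] F [-1.2834  0.8426  5.292 ] w 0.2490586432708224 g 20.922801196575165
axes x [-0.9611  0.2761 -0.0006] y [0.2761 0.9611 0.0001]
tool delta [ 0.0001 -0.0005 -0.0002]
```

```bash
python3 nudge.py '0 0 -0.01 0 0;0 0 -0.01 0 0;0 0 -0.01 0 0;0 0 -0.01 0 0;0 0 -0.01 0 0;0 0 -0.01 0 0;0 0 -0.01 0 0;0 0 -0.01 0 0;0 0 0 0 0' 20; python3 d.py
python3 - <<'E'
from h import *
im=arm.get_image("side"); cv2.imwrite("pics/s2.png",cv2.resize(im[120:320,230:450],None,fx=2.7,fy=2.7)[:,:,::-1])
E
```

```text
time_s: 5.05
tcp_pos: [0.6097, -0.0767, 0.116]
tool_rot: [0.139, 0.99, -0.0, 0.001]
wrist_force: [0.6, -0.6, -0.7]
width: 0.257
grasp_force: 20.1
t 5.05 tcp [ 0.6097 -0.0767  0.116 ] F [ 0.5861 -0.5646 -0.6908] w 0.25749506748638995 g 20.099342465400696
axes x [-0.9611  0.2762 -0.0021] y [0.2762 0.9611 0.0002]
```

View pics/s2.png

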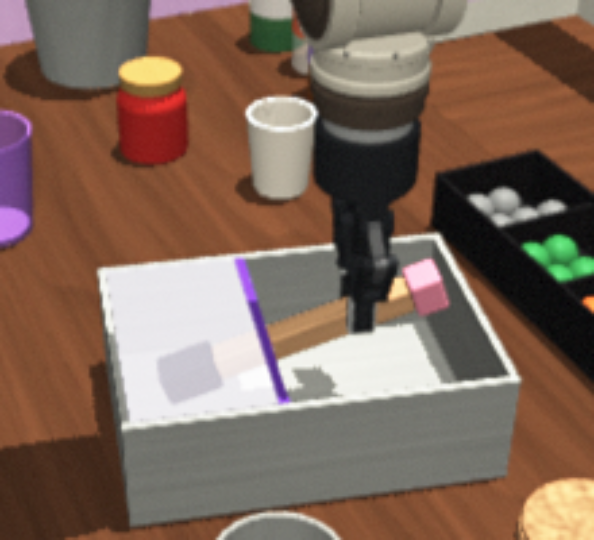

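The muddler has tilted about 20–25° head-up: head at (425,287), foot at (190,370) still under the cover, gripped firmly. I'll keep lifting straight up.

```bash
python3 nudge.py '0 0 -0.01 0 0;0 0 -0.01 0 0;0 0 -0.01 0 0;0 0 -0.01 0 0;0 0 -0.005 0 0;0 0 0 0 0' 20; python3 d.py
python3 - <<'E'
from h import *
im=arm.get_image("side"); cv2.imwrite("pics/s3.png",cv2.resize(im[90:290,230:450],None,fx=2.7,fy=2.7)[:,:,::-1])
t=arm.get_image("top"); cv2.imwrite("pics/t3raw.png",t[:,:,::-1]); cv2.imwrite("pics/s3raw.png",im[:,:,::-1])
E
```

```text
time_s: 5.7
tcp_pos: [0.6096, -0.0766, 0.1607]
tool_rot: [0.139, 0.99, -0.0, 0.001]
wrist_force: [-0.3, -0.9, -1.9]
width: 0.254
grasp_force: 20.6
t 5.7 tcp [ 0.6096 -0.0766  0.1607] F [-0.2564 -0.894  -1.8776] w 0.25397033574970845 g 20.620289146900177
axes x [-0.9611  0.2762 -0.0021] y [0.2762 0.9611 0.0003]
```

View pics/s3.png

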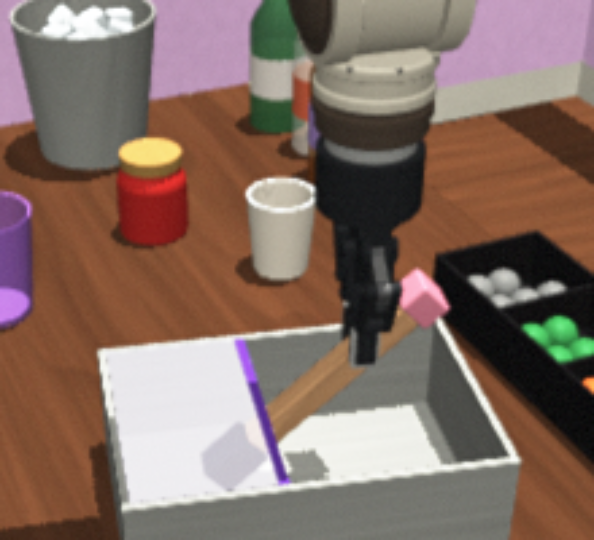

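Now about 45–50°: head (425,298) above the opening and foot (235,455) still under the cover, with its step close to the violet edge. I'll firm the grip, shift headwards to clear the edge and draw out slantwise.

```bash
python3 nudge.py '0 0 0 0 0;-0.01 0 0 0 0;-0.01 0 0 0 0;-0.01 0 0 0 0;-0.007 0 -0.01 0 0;-0.007 0 -0.01 0 0;-0.007 0 -0.01 0 0;-0.007 0 -0.01 0 0;-0.007 0 -0.01 0 0;0 0 -0.015 0 0;0 0 -0.015 0 0;0 0 -0.015 0 0;0 0 -0.015 0 0;0 0 -0.015 0 0;0 0 -0.015 0 0;0 0 0 0 0;0 0 0 0 0;0 0 0 0 0' 40; python3 d.py
python3 - <<'E'
from h import *
im=arm.get_image("side"); cv2.imwrite("pics/s4.png",im[:,:,::-1])
t=arm.get_image("top"); cv2.imwrite("pics/t4.png",t[:,:,::-1])
cv2.imwrite("pics/c4.png",np.hstack([im[40:320,200:460],t[120:400,220:480]])[:,:,::-1])
E
```

```text
time_s: 7.6
tcp_pos: [0.6717, -0.0946, 0.2979]
tool_rot: [0.139, 0.99, -0.0, -0.001]
wrist_force: [0.7, -0.3, -1.6]
width: 0.244
grasp_force: 45.4
t 7.6 tcp [ 0.6717 -0.0946  0.2979] F [ 0.715  -0.3008 -1.6155] w 0.24374484762450974 g 45.44186353683472
axes x [-0.9611  0.2762  0.0016] y [ 0.2762  0.9611 -0.0003]
```

View pics/c4.png

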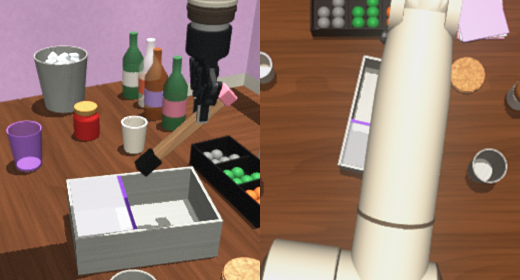

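The muddler is free above the caddy: foot at side crop about (147,163), head at (228,95). The arm hides it from the top camera, so I'll intersect side rays with the vertical plane through the grip.

```bash
cat > foot.py <<'E'
import sys; from h import *
from scipy.spatial.transform import Rotation as R
im=cv2.imread(sys.argv[1])[:,:,::-1].copy(); x0,y0,x1,y1=map(int,sys.argv[2:6])
s=arm.read_state(); M=R.from_quat(s["tool_rot"]).as_matrix(); p=s["tcp_pos"]
def hit(px):
    o,d=ray("side",px); n=M[:,1]; return M.T@(o+d*((p-o)@n/(d@n))-p)
m,st,c=comp(im,(0,0,0),(179,255,60),(x0,y0,x1,y1)); f=hit(c); print("foot block px",c,st,"tool",f)
m,st,c=comp(im,(155,50,120),(179,255,255),(x0,0,x1+120,y1)); h=hit(c); print("head px",c,st,"tool",h)
d=f-h; L=np.linalg.norm(d); u=d/L; e=f+u*.0225; print("len(195)",L,"tilt",np.degrees(np.arctan2(u[2],u[0])),"foot end tool",e,"world",p+M@e)
E
python3 foot.py pics/s4.png 330 180 368 222
```

```text
foot block px [347.20289855 202.48309179] [335 189  27  27 414] tool [ 9.76955479e-02 -9.74714882e-17  1.13645324e-01]
head px [373.8907563  148.06162465] [360 138  27  19 357] tool [ 5.09299811e-02 -6.51331669e-17 -1.47293001e-03]
len(195) 0.12425470054349028 tilt 67.89107449482277 foot end tool [ 1.06163841e-01 -1.03327301e-16  1.34490899e-01] world [ 0.56923367 -0.06518564  0.16384563]
```

```bash
python3 nudge.py '0.008 0.01 0 0 0;0.015 0.02 0 0 0;0.016 0.021 0 0 0;0.016 0.021 0 0 0;0.016 0.021 0 0 0;0.016 0.021 0 0 0;0.016 0.021 0 0 0;0.016 0.021 0 0 0;0.016 0.021 0 0 0;0.016 0.021 0 0 0;0.016 0.021 0 0 0;0.016 0.021 0 0 0;0.016 0.021 0 0 0;0.016 0.021 0 0 0;0.016 0.021 0 0 0;0.012 0.017 0 0 0;0.008 0.01 0 0 0;0 0 0 0 0;0 0 0 0 0;0 0 0 0 0'; python3 d.py .524 .287 .295
python3 - <<'E'
from h import *
im=arm.get_image("side"); cv2.imwrite("pics/s5.png",im[:,:,::-1])
t=arm.get_image("top"); cv2.imwrite("pics/t5.png",t[:,:,::-1])
cv2.imwrite("pics/c5.png",cv2.resize(np.hstack([im[40:240,150:350],t[200:400,120:320]]),None,fx=2,fy=2)[:,:,::-1])
E
```

```text
time_s: 9.7
tcp_pos: [0.5216, 0.2913, 0.2993]
tool_rot: [0.14, 0.99, -0.0, 0.0]
wrist_force: [-0.0, 0.3, -0.6]
width: 0.247
grasp_force: 45.4
t 9.7 tcp [0.5216 0.2913 0.2993] F [-0.0175  0.346  -0.6241] w 0.24653952909751745 g 45.39823830127716
axes x [-0.9609  0.2769 -0.0001] y [ 0.2769  0.9609 -0.0001]
tool delta [-0.0035 -0.0034  0.0043]
```

View pics/c5.png

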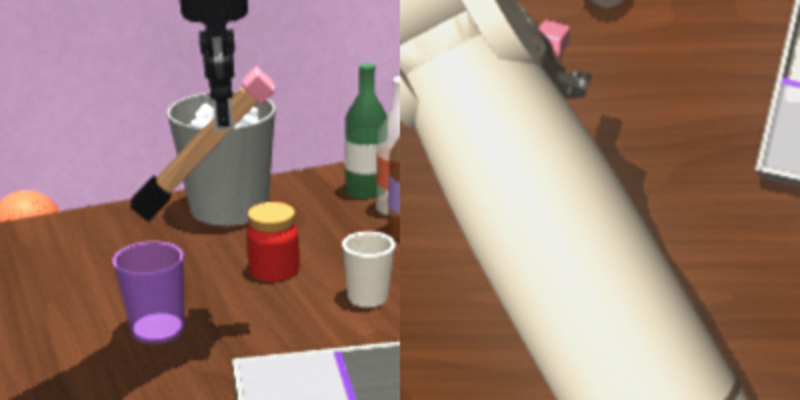

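The foot hangs over the violet glass in the side view, with its block at about (148,198) and the rim centre at about (150,262) in the crop. I'll check the numbers.

```bash
sed -i 's/^m,st,c=comp(im,(155.*$/h=np.array([0,0,.003])/; s/len(195)/len(~142-150)/' foot.py; python3 foot.py pics/s5.png 205 120 240 155
python3 - <<'E'
from h import *
K=arm.calibration("side");Ti=np.linalg.inv(K["extrinsics"])
im=cv2.imread("pics/s5.png")[:,:,::-1].copy(); m,s,c=comp(im,(125,90,40),(150,255,255),(195,155,255,215)); print("glass bbox",s)
# project rim ellipse for candidate centres
for c in((.416,.318),(.412,.304)):
    a=np.linspace(0,6.28,100); P=np.c_[c[0]+.045*np.cos(a),c[1]+.045*np.sin(a),.11+0*a,1+0*a]@Ti.T
    q=P[:,:3]@K["camera_matrix"].T; q=q[:,:2]/q[:,2:]; print(c,q.min(0),q.max(0))
E
```

```text
foot block px [224.4612069  139.65086207] [216 129  19  21 232] tool [9.89659939e-02 9.94572236e-17 1.14498059e-01]
len(~142-150) 0.14908415460273106 tilt 48.40764903538004 foot end tool [1.13902087e-01 1.14467454e-16 1.31325510e-01] world [0.41228792 0.32278831 0.16801862]
glass bbox [ 207  161   35   50 1422]
(0.416, 0.318) [206.24386472 159.265101  ] [241.69026364 175.89321115]
(0.412, 0.304) [205.87838653 161.79716041] [241.6721024  178.75079319]
```

The foot is at (0.412, 0.323, 0.168). The glass mouth is at about (0.415, 0.313, 0.11), so the foot is about 10 mm off centre and 58 mm above the rim. The glass has not moved.

```bash
python3 -c "
from cell import arm
print(arm.read_state()['joint_vel']); print(arm.sign_off())"
```

```text
[-0.00023171  0.00310407  0.00077715 -0.00071372  0.0010793   0.00062759]
the job is handed in; nothing more can be done
None
```

The job is handed in, with no verdict printed: I drew the muddler out slantwise, and it is held still with its foot about 58 mm above the violet glass's rim, about 10 mm off centre by my measurements.

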